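# Hang the slide rack on the drying rail and slide it to the red mark

## Task

Hook the microscope-slide rack over the drying rail at the rail's green section and let go of it there. Then slide it along the rail, without lifting it off, until it hangs centred on the red mark. Keep the rack upright throughout and leave the jar, the oil bottle and the slide box where they are.

Things in the scene. Friction and masses are not known exactly. Their poses are not given: they have to be found in the camera images.
- rack: Loose upright steel slide rack, 0.3 kg, 142 mm high. Origin: centre of underside; z up. Open tray 50 (x) by 90 (y) mm, 32 mm high with its glass slides. Two 5 mm wires (y = +-30) rise from the tray's -x side (x = -23.5, bending in to -13.5 at 66 mm up) to the -x leg of a hook that is open to +x; an orange grip tab stands on top of the hook.
- rack_seat (a point): Centre of the hook, 92 mm above the rack's origin: lies on the rail's axis when the rack hangs fully seated. Hook: upside-down V roof, 70 mm long in y, its two legs' inner faces at x = -12 and +12, legs ending 17 mm below this point.
- rack_mouth (a point): Middle of the mouth, 53 mm above the rack's origin at x = +13: the rail enters here, from the rack's +x side, through the free 43 mm high gap between the end of the hook's +x leg (75 mm above the origin) and the slides (32 mm), and then the rack comes down onto it.
- rack_tab (a point): Centre of the orange grip tab (white centre line): 12 mm (x) by 36 mm (y) by 40 mm high, from 102 to 142 mm above the rack's origin, nothing above it.
- stand: Fixed drying stand. Origin: centre of its underside; y along the rail. White drip tray 130 (x) by 450 (y) mm, rim 16 mm high, and two aluminium posts 16 by 14 mm at y = +-207, 182 mm high, that carry a round steel rail 12 mm in diameter along y, its axis 170 mm above the bench, free between y = -200 and +200.
- green_section: Green painted section of the rail, 70 mm long, with an equally long green stripe on the drip tray below it. Origin: its middle, on the rail's axis; y along the rail. It is flush paint, not an obstacle, and may be at either end of the rail.
- red_mark: Red mark painted on the rail, 10 mm long, with a red stripe across the drip tray below it. Origin: its middle, on the rail's axis; y along the rail. Flush paint, 140 to 220 mm from the middle of the green section.
- jar: Bystander: clear jar with green lid, 60 mm diameter, 85 mm high. Origin: centre of its underside.
- oil: Bystander: small amber immersion-oil bottle, 32 mm diameter, 75 mm high. Origin: centre of its underside.
- slidebox: Bystander: blue slide box with paper label, 100 by 80 mm, 36 mm high. Origin: centre of its underside.
Things that resemble listed ones, but are neither listed nor needed, are in the scene too. Of the things like the rack, leave any that is yellow; of the rest the larger one is meant.

How it is judged:
On the way, in this order (a step that is already met when the one before it is completed fails the run):
1. the rack hangs on the rail at the green section (its centre on the green), let go (horizontal distance between rack_seat and green_section below 0.037 m and z of rack_seat in the frame of green_section between -0.006 and 0.006 m and contact force between rack and stand above 1 N and contact force between rack and the fingers below 0.1 N), for 0.2 s.
2. the rack is on its way along the rail, still hooked on it (not lifted off), between the green section and the mark (horizontal distance between rack_seat and green_section above 0.045 m and horizontal distance between rack_seat and red_mark between 0.02 and 0.18 m and x of rack_seat in the frame of red_mark between -0.01 and 0.01 m and z of rack_seat in the frame of red_mark between -0.008 and 0.008 m).
At the end, for the whole second after the job is handed in: The rack hangs at rest by its hook on the rail, seated (seat point within 6 mm of the rail's height), upright within 0.2 rad, its centre within 10 mm of the red mark (horizontal distance between rack_seat and red_mark below 0.01 m and z of rack_seat in the frame of red_mark between -0.006 and 0.006 m and contact force between rack and stand above 1 N and angle between rack's own z axis and vertical below 0.2 rad and linear speed of rack below 0.03 m/s); the robot touches nothing.
It fails at once if the rack is tipped by more than 0.6 rad (angle between rack's own z axis and vertical above 0.6 rad).
It fails at once if the jar, the oil bottle or the slide box is moved by more than 20 mm (distance of any of jar, oil, slidebox from where it was at the start of the episode above 0.02 m).
It also fails if it takes over 64 s, if anything falls off the work surface, if the arm or the gripper's body presses on something with over 40 N, if the wrist force passes 120 N, or if a joint passes its speed limit or range.

## Robot

A 6-joint arm with a two-finger parallel gripper is mounted at the origin on the work surface. World frame = base frame: x ahead of the robot, y to its left, z up, the work surface at z = 0. Lengths are in m, angles in rad, forces in N, time in s.
With the tool pointing down it reaches from about 0.35 to 0.85 m from the base axis. Payload 8.1 kg.
Tool frame: the origin (TCP) lies midway between the tips of the shut fingers; the grasp point (between the pads) lies 19 mm behind it; z points along the fingers, y is the line along which they close (so a half turn about z gives the same grasp; the last joint's range is limited). The gripper opens to 93 mm and grips with 3 to 60 N. Pads are 15 mm wide; open, the fingers measure 128 mm over their backs; the gripper's body (75 mm by 188 mm) begins 65 mm behind the grasp point.
Start: joints at [1.076, 0.13, 1.488, -0, 1.523, -0.085], TCP at [0.239, 0.55, 0.219] pointing down, gripper open.
Joint ranges: [-2.96, 2.96], [-0.89, 2.26], [0.02, 2.5], [-1.34, 4.48], [0, 2.73], [-2.66, 2.66]. Speed limits (rad/s): [2.39, 2.39, 2.79, 3.14, 3.14, 3.14].

## Interface

Orientations are given as a rotation vector (axis times angle).
In Python, from plant import read_state, read_camera, camera_model, close_job gives the robot as it stands. The module is installed in compiled form; this text tells all that it offers.
- The arm moves only by the tool carry_out, never from a script. Its argument "moves" is a list of rows, each an object of numbers: "jaw": the finger opening in m, from 0 to 0.093; "dx", "dy", "dz": the shift along the tool's x, y, z in m; "yaw": the turn about the tool's z in rad. In form: [{"jaw": .., "dx": .., "dy": .., "dz": .., "yaw": ..}, ...]. A call has 1 to 8 rows; each row shifts and turns the commanded pose from where the row before left it, along the tool's axes as they then stand; what a row does not reach is not made up. A row lasts 1/8 s, in which the tool goes at most 62.5 mm and 10.7 degrees, less where a joint would pass 70% of its speed; a pose out of reach is approached as far as the arm can. A call is refused whole if a number of a shift passes 0.0625 or a number of a turn 0.188, either way. A call with a gripper value outside its range is refused whole. The fingers move at their own pace and stop on an object; "grip_force" is the grip in N (left out, the last holds). Time passes only in rows, so rows that do not move let the fingers close. It gives the time, the measured TCP pose, the force, the opening and the grip force at its end, in the units of the state.
- read_state(): the state, without advancing time (a new reading comes with each control period).
- read_camera(name): name is "scene" or "top" or "wrist"; returns the picture (400x640x3 uint8, red, green, blue); there is no depth.
- camera_model(name): a dict with "camera_matrix" (3x3 intrinsics, pixels), "k1" (the pictures are not rectified: a ray, as slopes to the right and down, at radius r is drawn at 1 + k1 r^2 times it, then the intrinsics apply), "view" (4x4, takes a point from world to camera coordinates). Camera axes: x right, y up, looking along -z (the intrinsics and any distortion apply to the point x, -y, -z); pixel columns grow to the right and rows downward; lengths in m; the calibration is good to about 2 mm. A picture is of the moment at which its call begins: read the wrist's pose just before it. camera_model takes no time and is no camera call; for the wrist camera it gives the pose at the moment of the call.
- close_job(): hands the job in; it is judged then, once.
The state is a dict: "t": time; "q": joint angles; "dq": joint speeds; "joint_torque": joint torques, N m; "tool_pos": TCP position; "orientation": TCP orientation; "force": force on the tool from outside, world axes, zero at the start; "wrist_torque": the same for the moment, N m; "opening": finger opening in m; "gripper_force": force on a finger pad.
Only numpy, scipy, OpenCV 4.12 (cv2) and the standard library are available. Lean on these libraries where they do the work, as an engineer would, in place of code of your own. Each camera call takes 0.05 s, during which the arm holds its last target. There are 200 camera calls.

## Working session

There is one attempt and no reset: what is moved stays moved. The work goes in short steps, Python scripts to look and compute and a tool call to move; the robot and the scene stay as the last step left them, time stands still between calls to the robot, and variables do not carry over. Pictures are saved under pics/ and viewed, at most 11 in all, crops included, and the job is handed in when it is done.

Besides the shell and the picture viewer there is one more tool, called after "Emit:" by a JSON object that holds its "fn" and its "kwargs", one argument or row to a line. carry_out: Moves the arm, as the interface text tells. Its arguments: {"type":"object","properties":{"moves":{"type":"array","items":{"type":"object","properties":{"jaw":{"type":"number"},"dx":{"type":"number"},"dy":{"type":"number"},"dz":{"type":"number"},"yaw":{"type":"number"}}}},"grip_force":{"type":"number"}},"required":["moves"]}

```bash
mkdir -p pics; cat > h.py <<'E'
import numpy as np, cv2
from plant import *
def save(n,f,crop=None,s=1):
    im=read_camera(n)
    if crop: im=im[crop[1]:crop[3],crop[0]:crop[2]]
    im=cv2.resize(im,None,fx=s,fy=s,interpolation=cv2.INTER_CUBIC)
    cv2.imwrite('pics/'+f,im[:,:,::-1])
def ray(m,u,v):
    K=np.array(m['camera_matrix']);k=m['k1']
    p=cv2.undistortPoints(np.array([[[u,v]]],float),K,np.array([k,0,0,0.]))[0,0]
    V=np.array(m['view']);R=V[:3,:3]
    d=R.T@np.array([p[0],-p[1],-1]);c=-R.T@V[:3,3]
    return c,d
def atz(m,u,v,z):
    c,d=ray(m,u,v);return c+d*(z-c[2])/d[2]
def proj(m,P):
    V=np.array(m['view']);p=V[:3,:3]@np.array(P)+V[:3,3]
    a=np.array([p[0],-p[1]])/-p[2];a=a*(1+m['k1']*(a@a))
    K=np.array(m['camera_matrix']);return K[:2,:2]@a+K[:2,2]
def tri(*rs):
    A=0;b=0
    for c,d in rs:
        d=d/np.linalg.norm(d);M=np.eye(3)-np.outer(d,d);A=A+M;b=b+M@c
    return np.linalg.solve(A,b)
E
python3 -c "
from h import *
save('top','top.png');save('scene','scene.png')
for n in('top','scene'):
  m=camera_model(n);V=np.array(m['view']);print(n,-V[:3,:3].T@V[:3,3],m['camera_matrix'],m['k1'])
print(read_state())"
```

```text
top [0.37666411 0.13461125 1.28204389] [[445.86326258   0.         319.20392218]
 [  0.         445.86326258 196.29546884]
 [  0.           0.           1.        ]] -0.08555175099930555
scene [ 0.94810805 -0.49425462  0.82681226] [[485.72288154   0.         313.514938  ]
 [  0.         485.72288154 195.83790546]
 [  0.           0.           1.        ]] -0.01448319266150214
{'t': 0.1, 'q': array([ 1.07559318e+00,  1.31106261e-01,  1.48914732e+00,  3.58705188e-06,
        1.52298302e+00, -8.54028169e-02]), 'dq': array([-6.35386259e-04, -2.11753794e-03, -1.05661151e-03, -1.48661089e-05,
        1.72254744e-03, -1.29785840e-03]), 'joint_torque': array([ 1.21732290e-03, -5.61340070e+01, -4.93096590e+01,  7.70833762e-02,
        2.90243339e-02, -1.15585640e-04]), 'tool_pos': array([0.23879742, 0.54988813, 0.21769268]), 'orientation': array([-6.39121639e-01, -3.07540954e+00,  2.47226921e-03]), 'force': array([-0.29019918, -0.4781104 , -0.11209309]), 'wrist_torque': array([ 0.00504622, -0.00028599,  0.02422725]), 'gripper_force': 0.0, 'opening': 0.09321214188933444}
```

View pics/top.png

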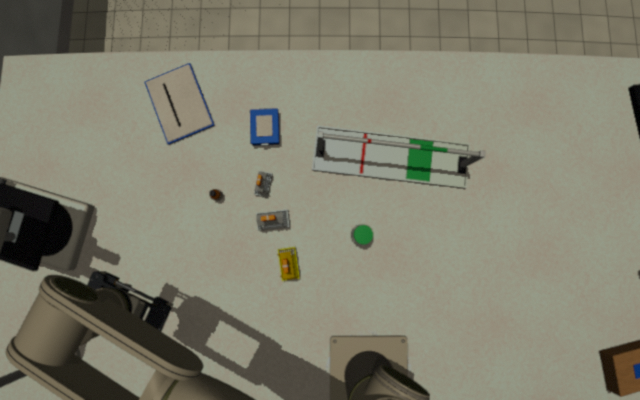

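View pics/scene.png

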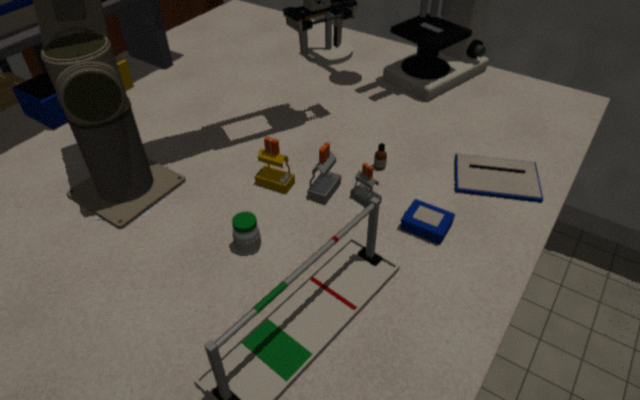

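Top view: three racks stand at about (263,184) small grey, (273,220) larger grey and (289,264) yellow. The yellow one is excluded, and of the greys (273,220) is the larger (scene 323,172). The stand has green at (420,160) and red at (364,152). I'll confirm with an enlarged crop.

```bash
python3 -c "
from h import *
a=read_camera('top')[160:240,225:325];b=read_camera('scene')[125:215,290:390]
a=cv2.resize(a,(400,320),interpolation=2);b=cv2.resize(b,(400,360),interpolation=2)
o=np.zeros((680,400,3),np.uint8)
o=np.zeros((360,800,3),np.uint8);o[:320,:400]=a;o[:,400:]=b
cv2.imwrite('pics/crop.png',o[:,:,::-1])
c=read_camera('top')[115:200,300:500];cv2.imwrite('pics/stand.png',cv2.resize(c,(800,340),interpolation=2)[:,:,::-1])
"
```

```text
(no output)
```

View pics/crop.png

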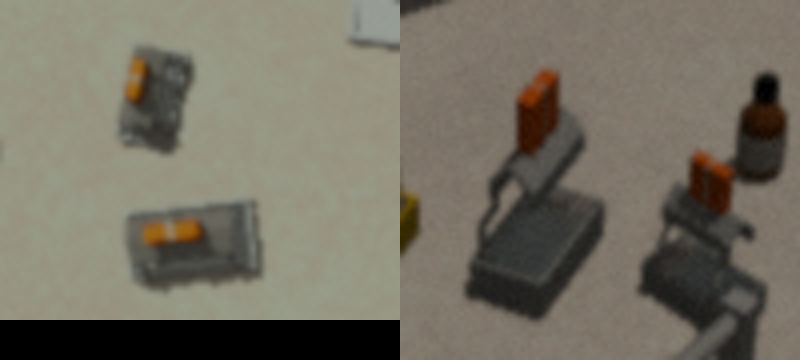

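View pics/stand.png

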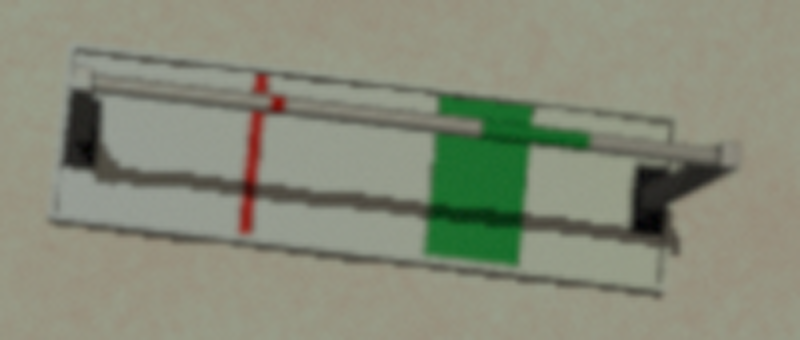

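The crop confirms it: the lower grey rack in the top view (tray about 91×50 mm by pixel size) is the larger one, with its wires on the world -x side and its hook open towards +x. In the stand crop, rail red is at (278,103) and rail green runs from (483,127) to (588,141).

```bash
python3 -c "
from h import *
np.set_printoptions(precision=4,suppress=True)
T=camera_model('top');S=camera_model('scene')
tc=lambda u,v:(225+u/4,160+v/4); sc=lambda u,v:(300+u/4,115+v/4)
tt=atz(T,*tc(172,232),.140);print('tab top',tt,'scene',atz(S,326.9,144.5,.142),tri(ray(T,*tc(172,232)),ray(S,326.9,144.5)))
c=[atz(T,*tc(*p),.03) for p in((128,215),(255,200),(260,270),(135,285))];print('tray',*c,np.mean(c,0))
e=c[0]-c[1]+c[3]-c[2];print('rack yaw',np.degrees(np.arctan2(-e[0],e[1])),'size',np.linalg.norm(c[0]-c[1]),np.linalg.norm(c[1]-c[2]))
red=atz(T,*sc(278,103),.174);g1=atz(T,*sc(483,127),.174);g2=atz(T,*sc(588,141),.174)
print('red',red,'g',g1,g2,(g1+g2)/2,np.linalg.norm(g1-g2))
print('red tri',tri(ray(T,*sc(278,103)),ray(S,335,239)),'scene red',atz(S,335,239,.174),atz(S,257,308,.172),atz(S,287,284,.172))
a=atz(T,*sc(82,80),.182);b=atz(T,*sc(730,155),.182);e=a-b;print(a,b,np.linalg.norm(e),'rail yaw',np.degrees(np.arctan2(-e[0],e[1])))
k=[atz(T,*sc(*p),.016) for p in((75,48),(672,120),(660,295),(52,220))];e=k[0]-k[1]+k[3]-k[2];print('tray',np.mean(k,0),np.degrees(np.arctan2(-e[0],e[1])),np.linalg.norm(k[0]-k[1]),np.linalg.norm(k[1]-k[2]))
"
```

```text
tab top [0.4324 0.2714 0.14  ] scene [0.4361 0.2827 0.142 ] [0.4361 0.2737 0.1466]
tray [0.4497 0.3158 0.03  ] [0.4606 0.2263 0.03  ] [0.4114 0.2223 0.03  ] [0.4005 0.3101 0.03  ] [0.4305 0.2686 0.03  ]
rack yaw 7.048773746746623 size 0.0901595652487796 0.04934329898032059
red [0.6274 0.0132 0.174 ] g [ 0.6127 -0.117   0.174 ] [ 0.6042 -0.1841  0.174 ] [ 0.6084 -0.1506  0.174 ] 0.06763793484177906
red tri [0.6291 0.0141 0.1726] scene red [0.631  0.0142 0.174 ] [ 0.6071 -0.1792  0.172 ] [ 0.6184 -0.1142  0.172 ]
[0.6398 0.1373 0.182 ] [ 0.5944 -0.2728  0.182 ] 0.41264747208115776 rail yaw -6.320397770202002
tray [ 0.6143 -0.0674  0.016 ] -6.727104480368493 0.43796576781248164 0.12903489512131497
```

Emit:
{"fn": "carry_out", "kwargs": {
  "moves": [
    {"yaw": 0.173,"jaw": 0.055},
    {"yaw": 0.173},
    {"yaw": 0.173},
    {"yaw": 0.173},
    {"yaw": 0.173},
    {"yaw": 0.173}
  ]
}}

```text
invalid input at $.moves[0]: expected keys jaw, dx, dy, dz, yaw
```

Emit:
{"fn": "carry_out", "kwargs": {
  "moves": [
    {"dx": -0.043,"dy": 0.023},
    {"dx": -0.043,"dy": 0.023},
    {"dx": -0.043,"dy": 0.023},
    {"dx": -0.043,"dy": 0.023},
    {"dx": -0.043,"dy": 0.023},
    {"dx": -0.043,"dy": 0.023},
    {"dx": -0.042,"dy": 0.022},
    {}
  ]
}}

```text
invalid input at $.moves[0]: expected keys jaw, dx, dy, dz, yaw
```

```bash
python3 -c "
from h import *
np.set_printoptions(precision=4,suppress=True)
s=read_state();m=camera_model('wrist');save('wrist','w1.png')
V=np.array(m['view']);print(s['tool_pos'],s['orientation'],s['opening'],s['q'],-V[:3,:3].T@V[:3,3])
for z in(.142,):
  print(proj(m,[.434,.272,z]))
"
```

```text
[0.2389 0.5501 0.2181] [-0.6392 -3.0756  0.0013] 0.09271550818808717 [ 1.0756  0.1308  1.4887  0.      1.523  -0.0854] [0.1636 0.583  0.3836]
[158.6595 464.8063]
```

View pics/w1.png

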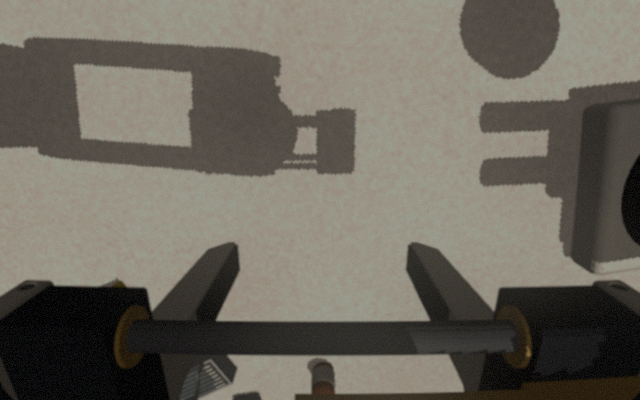

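The rows were refused because every key is needed, so the arm hasn't moved. The picture shows only bench and the gripper's shadow. I'll repeat the moves with complete rows.

Emit:
{"fn": "carry_out", "kwargs": {
  "moves": [
    {"yaw": 0.173,"jaw": 0.055,"dx": 0,"dy": 0,"dz": 0},
    {"yaw": 0.173,"jaw": 0.055,"dx": 0,"dy": 0,"dz": 0},
    {"yaw": 0.173,"jaw": 0.055,"dx": 0,"dy": 0,"dz": 0},
    {"yaw": 0.173,"jaw": 0.055,"dx": 0,"dy": 0,"dz": 0},
    {"yaw": 0.173,"jaw": 0.055,"dx": 0,"dy": 0,"dz": 0},
    {"yaw": 0.173,"jaw": 0.055,"dx": 0,"dy": 0,"dz": 0}
  ]
}}

```text
t: 1.05
tool_pos: [0.239, 0.5503, 0.2185]
orientation: [2.087, 2.348, -0.0]
force: [0.4, 0.1, -0.2]
opening: 0.0553
gripper_force: 0.0
```

Emit:
{"fn": "carry_out", "kwargs": {
  "moves": [
    {"dx": -0.043,"dy": 0.023,"dz": 0,"yaw": 0,"jaw": 0.055},
    {"dx": -0.043,"dy": 0.023,"dz": 0,"yaw": 0,"jaw": 0.055},
    {"dx": -0.043,"dy": 0.023,"dz": 0,"yaw": 0,"jaw": 0.055},
    {"dx": -0.043,"dy": 0.023,"dz": 0,"yaw": 0,"jaw": 0.055},
    {"dx": -0.043,"dy": 0.023,"dz": 0,"yaw": 0,"jaw": 0.055},
    {"dx": -0.043,"dy": 0.023,"dz": 0,"yaw": 0,"jaw": 0.055},
    {"dx": -0.042,"dy": 0.022,"dz": 0,"yaw": 0,"jaw": 0.055},
    {"dx": 0,"dy": 0,"dz": 0,"yaw": 0,"jaw": 0.055}
  ]
}}

```text
t: 2.05
tool_pos: [0.4362, 0.2698, 0.2187]
orientation: [2.085, 2.349, -0.0]
force: [-0.1, 0.2, 0.3]
opening: 0.055
gripper_force: 0.0
```

```bash
python3 -c "
from h import *
np.set_printoptions(precision=4,suppress=True)
s=read_state();m=camera_model('wrist');save('wrist','w2.png')
V=np.array(m['view']);print(s['t'],s['tool_pos'],s['orientation'],s['opening'],s['q'],-V[:3,:3].T@V[:3,3])
for z in(.142,):
  print(proj(m,[.434,.272,z]))
"
```

```text
2.05 [0.4362 0.2698 0.2187] [ 2.0853  2.3487 -0.0002] 0.05501958373770444 [ 0.4545 -0.107   1.7274 -0.0007  1.521   0.3358] [0.4272 0.3521 0.3841]
[318.9827 208.9517]
```

View pics/w2.png

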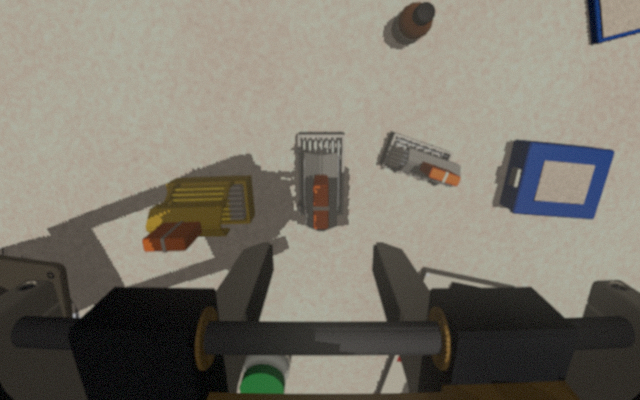

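The target rack's tab is at (320,203), within a few px of the prediction (319,209), and it is aligned with the fingers. I'll descend and grip.

Emit:
{"fn": "carry_out", "kwargs": {
  "moves": [
    {"dx": 0.004,"dy": -0.001,"dz": 0.027,"yaw": 0,"jaw": 0.055},
    {"dx": 0,"dy": 0,"dz": 0.027,"yaw": 0,"jaw": 0.055},
    {"dx": 0,"dy": 0,"dz": 0.027,"yaw": 0,"jaw": 0.055},
    {"dx": 0,"dy": 0,"dz": 0.027,"yaw": 0,"jaw": 0.055},
    {"dx": 0,"dy": 0,"dz": 0,"yaw": 0,"jaw": 0.055}
  ]
}}

```text
t: 2.72
tool_pos: [0.4306, 0.2763, 0.1083]
orientation: [-2.077, -2.354, 0.007]
force: [-0.9, -1.6, 0.2]
opening: 0.055
gripper_force: 0.0
```

Emit:
{"fn": "carry_out", "kwargs": {
  "moves": [
    {"dx": 0,"dy": 0,"dz": 0,"yaw": 0,"jaw": 0.0},
    {"dx": 0,"dy": 0,"dz": 0,"yaw": 0,"jaw": 0.0},
    {"dx": 0,"dy": 0,"dz": 0,"yaw": 0,"jaw": 0.0},
    {"dx": 0,"dy": 0,"dz": 0,"yaw": 0,"jaw": 0.0}
  ],
  "grip_force": 30
}}

```text
t: 3.22
tool_pos: [0.4335, 0.2762, 0.1112]
orientation: [2.081, 2.353, 0.001]
force: [-0.3, 0.2, -0.2]
opening: 0.0196
gripper_force: 0.0
```

Emit:
{"fn": "carry_out", "kwargs": {
  "moves": [
    {"dx": 0,"dy": 0,"dz": 0,"yaw": 0,"jaw": 0.0},
    {"dx": 0,"dy": 0,"dz": 0,"yaw": 0,"jaw": 0.0},
    {"dx": 0,"dy": 0,"dz": 0,"yaw": 0,"jaw": 0.0},
    {"dx": 0,"dy": 0,"dz": 0,"yaw": 0,"jaw": 0.0}
  ],
  "grip_force": 30
}}

```text
t: 3.72
tool_pos: [0.4333, 0.2761, 0.1108]
orientation: [2.081, 2.354, 0.0]
force: [-0.9, -0.4, 1.1]
opening: 0.0117
gripper_force: 30.0
```

Gripped at an opening of 11.7 mm, which matches the 12 mm tab. The rack origin is 0.111 below the TCP. Next: lift to mouth height, align to the rail and carry it over.

Emit:
{"fn": "carry_out", "kwargs": {
  "moves": [
    {"dx": 0,"dy": 0,"dz": -0.015,"yaw": 0,"jaw": 0.0},
    {"dx": 0,"dy": 0,"dz": -0.03,"yaw": 0,"jaw": 0.0},
    {"dx": 0,"dy": 0,"dz": -0.03,"yaw": 0,"jaw": 0.0},
    {"dx": 0,"dy": 0,"dz": -0.03,"yaw": 0,"jaw": 0.0},
    {"dx": 0,"dy": 0,"dz": -0.013,"yaw": 0.08,"jaw": 0.0},
    {"dx": 0,"dy": 0,"dz": 0,"yaw": 0.08,"jaw": 0.0},
    {"dx": 0,"dy": 0,"dz": 0,"yaw": 0.076,"jaw": 0.0},
    {"dx": -0.015,"dy": 0.006,"dz": 0,"yaw": 0,"jaw": 0.0}
  ],
  "grip_force": 40
}}

```text
t: 4.72
tool_pos: [0.437, 0.2605, 0.2289]
orientation: [-2.341, -2.094, 0.001]
force: [0.7, -0.6, -3.9]
opening: 0.0118
gripper_force: 40.0
```

Emit:
{"fn": "carry_out", "kwargs": {
  "moves": [
    {"dx": -0.029,"dy": 0.012,"dz": 0,"yaw": 0,"jaw": 0.0},
    {"dx": -0.029,"dy": 0.012,"dz": 0,"yaw": 0,"jaw": 0.0},
    {"dx": -0.029,"dy": 0.012,"dz": 0,"yaw": 0,"jaw": 0.0},
    {"dx": -0.029,"dy": 0.012,"dz": 0,"yaw": 0,"jaw": 0.0},
    {"dx": -0.029,"dy": 0.012,"dz": 0,"yaw": 0,"jaw": 0.0},
    {"dx": -0.029,"dy": 0.012,"dz": 0,"yaw": 0,"jaw": 0.0},
    {"dx": -0.029,"dy": 0.012,"dz": 0,"yaw": 0,"jaw": 0.0},
    {"dx": -0.029,"dy": 0.012,"dz": 0,"yaw": 0,"jaw": 0.0}
  ]
}}

```text
t: 5.72
tool_pos: [0.5064, 0.0172, 0.2288]
orientation: [-2.342, -2.094, 0.001]
force: [-0.2, 0.8, -2.9]
opening: 0.0115
gripper_force: 40.0
```

Emit:
{"fn": "carry_out", "kwargs": {
  "moves": [
    {"dx": -0.029,"dy": 0.012,"dz": 0,"yaw": 0,"jaw": 0.0},
    {"dx": -0.029,"dy": 0.012,"dz": 0,"yaw": 0,"jaw": 0.0},
    {"dx": -0.029,"dy": 0.012,"dz": 0,"yaw": 0,"jaw": 0.0},
    {"dx": -0.029,"dy": 0.012,"dz": 0,"yaw": 0,"jaw": 0.0},
    {"dx": -0.025,"dy": 0.007,"dz": 0,"yaw": 0,"jaw": 0.0},
    {"dx": -0.015,"dy": 0.006,"dz": 0,"yaw": 0,"jaw": 0.0},
    {"dx": 0,"dy": 0,"dz": 0,"yaw": 0,"jaw": 0.0},
    {"dx": 0,"dy": 0,"dz": 0,"yaw": 0,"jaw": 0.0}
  ]
}}

```text
t: 6.72
tool_pos: [0.5495, -0.1421, 0.2286]
orientation: [-2.342, -2.093, -0.0]
force: [-0.2, -0.3, -3.1]
opening: 0.0116
gripper_force: 40.0
```

```bash
python3 -c "
from h import *
np.set_printoptions(precision=4,suppress=True)
s=read_state();print(s['t'],s['tool_pos'],s['orientation'],s['opening'],s['force'])
a=read_camera('wrist');b=read_camera('scene')[200:400,180:400]
o=np.zeros((400,800,3),np.uint8);o[:250,:400]=cv2.resize(a,(400,250));o[:364,400:]=cv2.resize(b,(400,364),interpolation=2)
cv2.imwrite('pics/c3.png',o[:,:,::-1])
"
```

```text
6.725 [ 0.5495 -0.1421  0.2286] [-2.3422 -2.0928 -0.0002] 0.011627563588986626 [-0.2353 -0.3109 -3.1167]
```

View pics/c3.png

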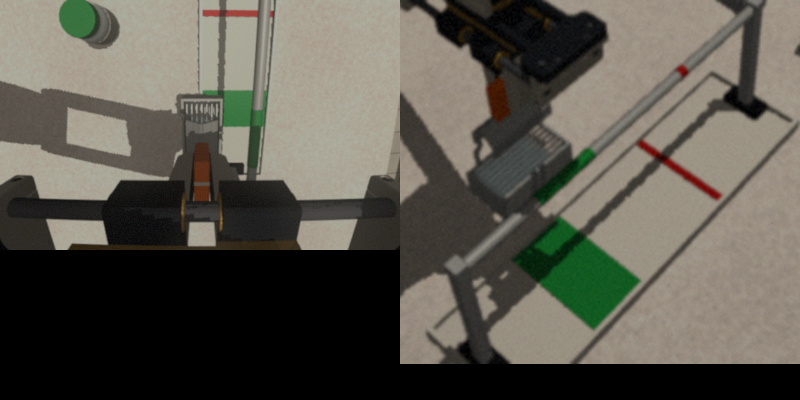

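The rack hangs beside the rail at the green section, upright and at mouth height. I'll do a quick rail check from the wrist view.

```bash
python3 -c "
from h import *
np.set_printoptions(precision=4,suppress=True)
s=read_state();m=camera_model('wrist');im=read_camera('wrist')
cv2.imwrite('pics/c4.png',cv2.resize(im[0:280,260:470],None,fx=2,fy=2)[:,:,::-1])
y=np.array([.1132,.9936]);c0=np.array([.610,-.149])
for d in(0,.1,.163):
  for o in(-.006,.006):
    P=np.r_[c0+d*y+o*np.array([.9936,-.1132]),.17];print(d,o,proj(m,P),(proj(m,P)-[260,0])*2)
"
```

```text
0 -0.006 [397.4527 220.8844] [274.9054 441.7687]
0 0.006 [413.9918 220.8869] [307.9835 441.7737]
0.1 -0.006 [407.5235  73.2372] [295.0471 146.4744]
0.1 0.006 [426.1911  73.497 ] [332.3821 146.9941]
0.163 -0.006 [413.8726 -37.6176] [307.7452 -75.2352]
0.163 0.006 [433.8541 -37.0581] [347.7083 -74.1162]
```

View pics/c4.png

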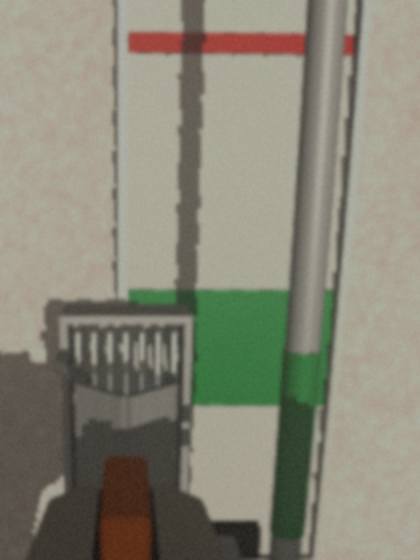

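Emit:
{"fn": "carry_out", "kwargs": {
  "moves": [
    {"dx": 0,"dy": 0.011,"dz": 0,"yaw": 0,"jaw": 0.0},
    {"dx": 0,"dy": 0.011,"dz": 0,"yaw": 0,"jaw": 0.0},
    {"dx": 0,"dy": 0.011,"dz": 0,"yaw": 0,"jaw": 0.0},
    {"dx": 0,"dy": 0.011,"dz": 0,"yaw": 0,"jaw": 0.0},
    {"dx": 0,"dy": 0.01,"dz": 0,"yaw": 0,"jaw": 0.0},
    {"dx": 0,"dy": 0.0075,"dz": 0,"yaw": 0,"jaw": 0.0},
    {"dx": 0,"dy": 0,"dz": 0,"yaw": 0,"jaw": 0.0},
    {"dx": 0,"dy": 0,"dz": 0,"yaw": 0,"jaw": 0.0}
  ]
}}

```text
t: 7.88
tool_pos: [0.6106, -0.1497, 0.2286]
orientation: [-2.343, -2.092, 0.0]
force: [0.3, 0.4, -3.7]
opening: 0.0117
gripper_force: 40.0
```

Emit:
{"fn": "carry_out", "kwargs": {
  "moves": [
    {"dx": 0,"dy": 0,"dz": 0.006,"yaw": 0,"jaw": 0.0},
    {"dx": 0,"dy": 0,"dz": 0.006,"yaw": 0,"jaw": 0.0},
    {"dx": 0,"dy": 0,"dz": 0.006,"yaw": 0,"jaw": 0.0},
    {"dx": 0,"dy": 0,"dz": 0.006,"yaw": 0,"jaw": 0.0},
    {"dx": 0,"dy": 0,"dz": 0,"yaw": 0,"jaw": 0.0}
  ]
}}

```text
t: 8.5
tool_pos: [0.6103, -0.1495, 0.2036]
orientation: [-2.342, -2.091, 0.001]
force: [-1.2, 1.2, -3.6]
opening: 0.0119
gripper_force: 40.0
```

Emit:
{"fn": "carry_out", "kwargs": {
  "moves": [
    {"dx": 0,"dy": 0,"dz": 0.005,"yaw": 0,"jaw": 0.0},
    {"dx": 0,"dy": 0,"dz": 0.005,"yaw": 0,"jaw": 0.0},
    {"dx": 0,"dy": 0,"dz": 0.002,"yaw": 0,"jaw": 0.0},
    {"dx": 0,"dy": 0,"dz": 0,"yaw": 0,"jaw": 0.0}
  ]
}}

```text
t: 9.0
tool_pos: [0.6106, -0.1496, 0.1923]
orientation: [-2.343, -2.092, 0.0]
force: [-0.6, 0.6, -3.4]
opening: 0.012
gripper_force: 40.0
```

Emit:
{"fn": "carry_out", "kwargs": {
  "moves": [
    {"dx": 0,"dy": 0,"dz": 0.002,"yaw": 0,"jaw": 0.0},
    {"dx": 0,"dy": 0,"dz": 0,"yaw": 0,"jaw": 0.0}
  ]
}}

```text
t: 9.25
tool_pos: [0.6107, -0.1497, 0.1906]
orientation: [-2.343, -2.092, 0.0]
force: [-0.1, 1.4, -4.1]
opening: 0.0114
gripper_force: 40.0
```

Emit:
{"fn": "carry_out", "kwargs": {
  "moves": [
    {"dx": 0,"dy": 0,"dz": 0.001,"yaw": 0,"jaw": 0.0},
    {"dx": 0,"dy": 0,"dz": 0,"yaw": 0,"jaw": 0.0}
  ]
}}

```text
t: 9.5
tool_pos: [0.6107, -0.1497, 0.1896]
orientation: [-2.343, -2.092, 0.0]
force: [-0.0, 0.4, -3.7]
opening: 0.0118
gripper_force: 40.0
```

Emit:
{"fn": "carry_out", "kwargs": {
  "moves": [
    {"dx": 0,"dy": 0,"dz": 0.001,"yaw": 0,"jaw": 0.0},
    {"dx": 0,"dy": 0,"dz": 0,"yaw": 0,"jaw": 0.0}
  ]
}}

```text
t: 9.75
tool_pos: [0.6108, -0.1497, 0.1894]
orientation: [2.343, 2.092, 0.0]
force: [-3.6, 1.2, 2.9]
opening: 0.0118
gripper_force: 40.0
```

Emit:
{"fn": "carry_out", "kwargs": {
  "moves": [
    {"dx": 0,"dy": 0,"dz": 0.001,"yaw": 0,"jaw": 0.0},
    {"dx": 0,"dy": 0,"dz": 0,"yaw": 0,"jaw": 0.0}
  ]
}}

```text
t: 10.0
tool_pos: [0.6109, -0.1497, 0.1894]
orientation: [2.343, 2.092, 0.001]
force: [-6.6, 1.7, 9.6]
opening: 0.0121
gripper_force: 40.0
```

Contact was made at TCP z 0.1894 (expected 0.1888), so the rack is seated. I'll take off the preload and let go.

Emit:
{"fn": "carry_out", "kwargs": {
  "moves": [
    {"dx": 0,"dy": -0.001,"dz": -0.001,"yaw": 0,"jaw": 0.0},
    {"dx": 0,"dy": 0,"dz": 0,"yaw": 0,"jaw": 0.045},
    {"dx": 0,"dy": 0,"dz": 0,"yaw": 0,"jaw": 0.045},
    {"dx": 0,"dy": 0,"dz": 0,"yaw": 0,"jaw": 0.045},
    {"dx": 0,"dy": 0,"dz": 0,"yaw": 0,"jaw": 0.045},
    {"dx": 0,"dy": 0,"dz": 0,"yaw": 0,"jaw": 0.045},
    {"dx": 0,"dy": 0,"dz": 0,"yaw": 0,"jaw": 0.045},
    {"dx": 0,"dy": 0,"dz": 0,"yaw": 0,"jaw": 0.045}
  ]
}}

```text
t: 11.0
tool_pos: [0.6098, -0.1495, 0.1886]
orientation: [-2.343, -2.092, -0.0]
force: [0.4, -0.5, -0.8]
opening: 0.0449
gripper_force: 0.0
```

```bash
python3 -c "
from h import *
np.set_printoptions(precision=4,suppress=True)
s=read_state();print(s['t'],s['tool_pos'],s['orientation'],s['opening'],s['force'])
m=camera_model('wrist');
y=np.array([.1132,.9936])
a=read_camera('wrist');b=read_camera('scene')[200:400,180:400]
o=np.zeros((400,800,3),np.uint8);o[:,:400]=a[:,160:560];o[:364,400:]=cv2.resize(b,(400,364),interpolation=2)
cv2.imwrite('pics/c5.png',o[:,:,::-1])
T=s['tool_pos'];
for d in(-.018,0,.018): print(proj(m,np.r_[T[:2]+d*y,.22])-[160,0])
for r in((.6285,.0135),):
  for d in (-.005,0,.005): print('red',proj(m,np.r_[np.array(r)+d*y,.176])-[160,0])
"
```

```text
11.0 [ 0.6098 -0.1495  0.1886] [-2.3433 -2.0924 -0.    ] 0.044945394839384235 [ 0.4437 -0.5156 -0.7737]
[160.5199 320.9357]
[160.4505 288.1904]
[160.3781 252.7642]
red [160.8808 -69.342 ]
red [160.8727 -81.3967]
red [160.8649 -93.5292]
```

View pics/c5.png

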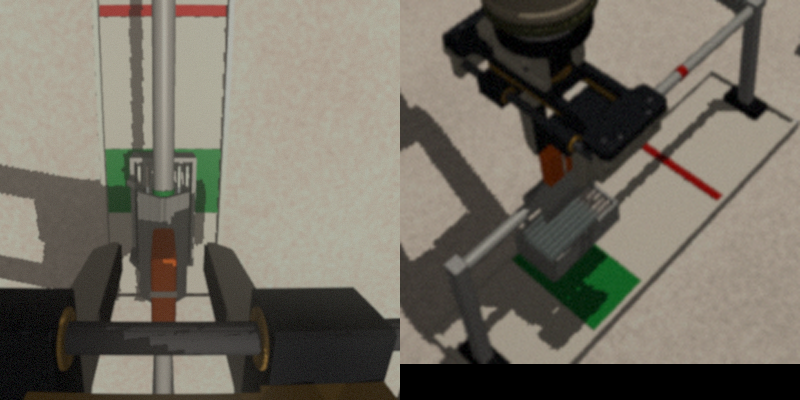

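The rack hangs free on the green, with the tab between the open fingers and its centre line at (163,295), about 4 mm behind the TCP along the rail. I'll regrip lightly and slide.

Emit:
{"fn": "carry_out", "kwargs": {
  "moves": [
    {"dx": 0,"dy": 0,"dz": 0,"yaw": 0,"jaw": 0.0},
    {"dx": 0,"dy": 0,"dz": 0,"yaw": 0,"jaw": 0.0},
    {"dx": 0,"dy": 0,"dz": 0,"yaw": 0,"jaw": 0.0},
    {"dx": 0,"dy": 0,"dz": 0,"yaw": 0,"jaw": 0.0},
    {"dx": 0,"dy": 0,"dz": 0,"yaw": 0,"jaw": 0.0},
    {"dx": 0,"dy": 0,"dz": 0,"yaw": 0,"jaw": 0.0},
    {"dx": 0,"dy": 0,"dz": 0,"yaw": 0,"jaw": 0.0}
  ],
  "grip_force": 8
}}

```text
t: 11.98
tool_pos: [0.61, -0.1496, 0.1887]
orientation: [2.343, 2.092, 0.0]
force: [3.1, -0.2, -1.7]
opening: 0.0117
gripper_force: 8.0
```

Emit:
{"fn": "carry_out", "kwargs": {
  "moves": [
    {"dx": 0.006,"dy": 0,"dz": 0,"yaw": 0,"jaw": 0.0},
    {"dx": 0.01,"dy": 0,"dz": 0,"yaw": 0,"jaw": 0.0},
    {"dx": 0.01,"dy": 0,"dz": 0,"yaw": 0,"jaw": 0.0},
    {"dx": 0.01,"dy": 0,"dz": 0,"yaw": 0,"jaw": 0.0},
    {"dx": 0.01,"dy": 0,"dz": 0,"yaw": 0,"jaw": 0.0},
    {"dx": 0.01,"dy": 0,"dz": 0,"yaw": 0,"jaw": 0.0}
  ]
}}

```text
t: 12.72
tool_pos: [0.6163, -0.0932, 0.1888]
orientation: [2.343, 2.092, 0.0]
force: [3.0, -3.3, -0.2]
opening: 0.0122
gripper_force: 8.0
```

Emit:
{"fn": "carry_out", "kwargs": {
  "moves": [
    {"dx": 0.011,"dy": 0.0005,"dz": 0,"yaw": 0,"jaw": 0.0},
    {"dx": 0.011,"dy": 0,"dz": 0,"yaw": 0,"jaw": 0.0},
    {"dx": 0.011,"dy": 0,"dz": 0,"yaw": 0,"jaw": 0.0},
    {"dx": 0.011,"dy": 0,"dz": 0,"yaw": 0,"jaw": 0.0},
    {"dx": 0.011,"dy": 0,"dz": 0,"yaw": 0,"jaw": 0.0},
    {"dx": 0.011,"dy": 0,"dz": 0,"yaw": 0,"jaw": 0.0},
    {"dx": 0.011,"dy": 0,"dz": 0,"yaw": 0,"jaw": 0.0},
    {"dx": 0.011,"dy": 0,"dz": 0,"yaw": 0,"jaw": 0.0}
  ]
}}

```text
t: 13.72
tool_pos: [0.6265, -0.0059, 0.1887]
orientation: [-2.343, -2.092, 0.0]
force: [-0.1, -4.2, 2.3]
opening: 0.0119
gripper_force: 8.0
```

Emit:
{"fn": "carry_out", "kwargs": {
  "moves": [
    {"dx": 0.01,"dy": 0,"dz": 0,"yaw": 0,"jaw": 0.0},
    {"dx": 0.01,"dy": 0,"dz": 0,"yaw": 0,"jaw": 0.0},
    {"dx": 0.0045,"dy": 0,"dz": 0,"yaw": 0,"jaw": 0.0},
    {"dx": 0,"dy": 0,"dz": 0,"yaw": 0,"jaw": 0.0}
  ]
}}

```text
t: 14.22
tool_pos: [0.6293, 0.0189, 0.1887]
orientation: [-2.342, -2.093, -0.001]
force: [0.1, 1.2, 2.8]
opening: 0.0121
gripper_force: 8.0
```

```bash
python3 -c "
from h import *
np.set_printoptions(precision=4,suppress=True)
s=read_state();print(s['t'],s['tool_pos'],s['orientation'],s['opening'],s['force'])
m=camera_model('wrist');t=camera_model('top')
y=np.array([.1132,.9936])
a=read_camera('wrist');b=read_camera('scene')[150:300,250:415]
o=np.zeros((400,800,3),np.uint8);o[:,:400]=a[:,160:560];o[:364,400:]=cv2.resize(b,(400,364),interpolation=2)
cv2.imwrite('pics/c6.png',o[:,:,::-1])
T=s['tool_pos'];
print([proj(m,np.r_[T[:2]+d*y,.22])-[160,0] for d in(-.005,0,.018)])
r=np.array((.6285,.0135))
for d in(0,.005): print('tray red stripe at rack-side',proj(m,np.r_[r+d*y+.055*np.array([.9936,-.1132]),.004])-[160,0],proj(m,np.r_[r+d*y-.055*np.array([.9936,-.1132]),.004])-[160,0])
S=camera_model('scene')
print('scene seat at red',(proj(S,np.r_[r,.17])-[250,150])*2.424+[400,0])
"
```

```text
14.225 [0.6293 0.0189 0.1887] [-2.3419 -2.0928 -0.0014] 0.01205721883021248 [0.0795 1.1641 2.7634]
[array([160.4768, 297.494 ]), array([160.4657, 288.1285]), array([160.4255, 252.6755])]
tray red stripe at rack-side [212.226  185.0419] [110.9551 184.9311]
tray red stripe at rack-side [212.4301 180.5549] [110.7524 180.445 ]
scene seat at red [602.6189 218.5851]
```

View pics/c6.png

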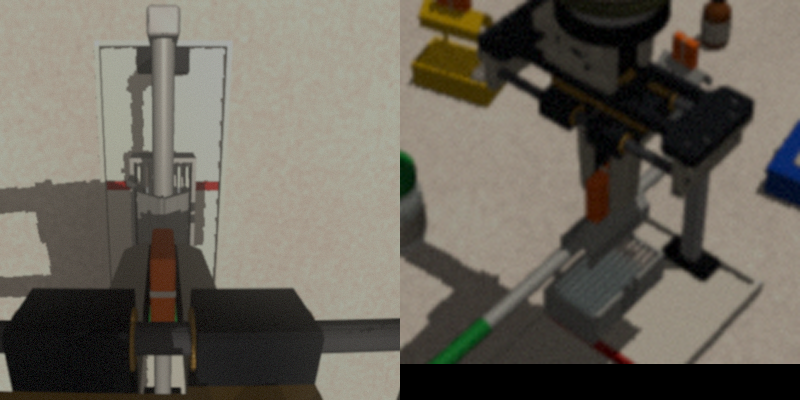

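The red stripe is at row 185.5, against 185 predicted. The tab centre line is at row 295, about 4 mm behind the TCP, which puts the rack about 1 mm from the mark. I'll let go and retreat upward.

Emit:
{"fn": "carry_out", "kwargs": {
  "moves": [
    {"dx": -0.001,"dy": 0,"dz": 0,"yaw": 0,"jaw": 0.0},
    {"dx": 0,"dy": 0,"dz": 0,"yaw": 0,"jaw": 0.05},
    {"dx": 0,"dy": 0,"dz": 0,"yaw": 0,"jaw": 0.05},
    {"dx": 0,"dy": 0,"dz": 0,"yaw": 0,"jaw": 0.05},
    {"dx": 0,"dy": 0,"dz": 0,"yaw": 0,"jaw": 0.05},
    {"dx": 0,"dy": 0,"dz": 0,"yaw": 0,"jaw": 0.05},
    {"dx": 0,"dy": 0,"dz": 0,"yaw": 0,"jaw": 0.05}
  ]
}}

```text
t: 15.2
tool_pos: [0.6292, 0.0168, 0.1886]
orientation: [-2.343, -2.092, 0.0]
force: [-0.9, -0.0, 1.0]
opening: 0.0497
gripper_force: 0.0
```

Emit:
{"fn": "carry_out", "kwargs": {
  "moves": [
    {"dx": 0,"dy": 0,"dz": -0.015,"yaw": 0,"jaw": 0.05},
    {"dx": 0,"dy": 0,"dz": -0.02,"yaw": 0,"jaw": 0.05},
    {"dx": 0,"dy": 0,"dz": -0.025,"yaw": 0,"jaw": 0.05},
    {"dx": 0,"dy": 0,"dz": -0.025,"yaw": 0,"jaw": 0.05},
    {"dx": 0,"dy": 0,"dz": -0.025,"yaw": 0,"jaw": 0.05},
    {"dx": 0,"dy": 0,"dz": 0,"yaw": 0,"jaw": 0.05},
    {"dx": 0,"dy": 0,"dz": 0,"yaw": 0,"jaw": 0.05},
    {"dx": 0,"dy": 0,"dz": 0,"yaw": 0,"jaw": 0.05}
  ]
}}

```text
t: 16.2
tool_pos: [0.6286, 0.0169, 0.2972]
orientation: [-2.342, -2.091, 0.002]
force: [-0.5, 0.7, -0.5]
opening: 0.0498
gripper_force: 0.0
```

```bash
python3 -c "
from h import *
np.set_printoptions(precision=4,suppress=True)
s=read_state();print(s['t'],s['tool_pos'],s['opening'],s['force'])
m=camera_model('wrist')
y=np.array([.1132,.9936]);r=np.array((.6285,.0135))
a=read_camera('wrist');b=read_camera('scene')[150:300,250:415]
o=np.zeros((400,800,3),np.uint8);o[:,:400]=a[:,160:560];o[:364,400:]=cv2.resize(b,(400,364),interpolation=2)
cv2.imwrite('pics/c7.png',o[:,:,::-1])
print('tab top at red',[proj(m,np.r_[r+d*y,.22])-[160,0] for d in(-.018,0,.018)])
print('stripe',proj(m,np.r_[r+.055*np.array([.9936,-.1132]),.004])-[160,0])
"
```

```text
16.2 [0.6286 0.0169 0.2972] 0.04975370053046009 [-0.4677  0.7249 -0.4816]
tab top at red [array([162.003 , 237.5917]), array([161.9964, 216.1262]), array([161.9896, 193.7312])]
stripe [202.0908 164.2546]
```

View pics/c7.png

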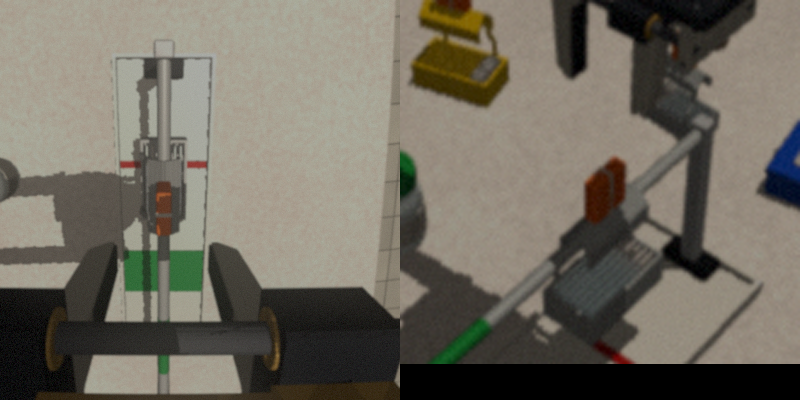

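The tab centre line is at row ~215, against 216 predicted for the red mark. The rack is seated and upright within about 1–2 mm of the mark, and the gripper is clear. I'm handing in.

```bash
python3 -c "
from plant import close_job
print(close_job())"
```

```text
the job is handed in; nothing more can be done
None
```

I hung the rack on the green section, let go, and slid it along the rail without lifting it. In the last picture it hung upright within about 2 mm of the red mark, with the gripper clear. The job is handed in at about 16 s of the 64 s limit, and no verdict came back.

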